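Read the chamber's temperature, then hold its flap at the balance point

ROBOT

A 6-joint arm with a two-finger parallel gripper is mounted at the origin on the work surface. World frame = base frame: x ahead of the robot, y to its left, z up, the work surface at z = 0. Lengths are in m, angles in rad, forces in N, time in s.
With the tool pointing down it reaches from about 0.3 to 0.825 m from the base axis. Payload 5.4 kg.
Tool frame: the origin (TCP) lies at the very end of the fingers, on their centre line; the grasp point (between the pads) lies 19 mm behind it; z points along the fingers, y is the line along which they close (so a half turn about z gives the same grasp; the last joint's range is limited). The gripper opens to 92 mm and grips with 3 to 60 N. Pads are 20 mm wide; open, the fingers measure 128 mm over their backs; the gripper's body (75 mm by 189 mm) begins 69 mm behind the grasp point.
Start: joints at [0.936, 0.158, 1.597, -0, 1.386, -0.21], TCP at [0.237, 0.524, 0.215] pointing down, gripper open.
Joint ranges: [-2.91, 2.91], [-0.94, 2.29], [0.18, 2.7], [-1.29, 4.43], [0.17, 2.64], [-3, 3]. Speed limits (rad/s): [2.57, 2.57, 3.14, 3.14, 3.14, 3.14].

INTERFACE

Orientations are given as [roll, pitch, yaw] about the fixed x, y, z axes, in that order (R = Rz(yaw) Ry(pitch) Rx(roll)).
In Python, from rig import * gives the robot as it stands.
- The arm moves only by the tool carry_out, never from a script. Its argument "commands" is a list of rows, each a list of 5 numbers: the finger opening in mm, from 0 to 91.9, then the shift along the world's x, y, z normalised to -1 to 1, where 1 is 0.1 m, then the turn about the world's z normalised to -1 to 1, where 1 is pi/2 rad. In form: [[jaw, x, y, z, roll], ...]. A call has 1 to 20 rows; each row is the pose to reach, as a shift and turn from the pose commanded when the call began; what a row does not reach only later rows make up. A row lasts 1/8 s, in which the tool goes at most 62.5 mm and 10.7 degrees, less where a joint would pass 70% of its speed; a pose out of reach is approached as far as the arm can. A call with a number of a shift or a turn outside -1 to 1 is refused whole. A call with a gripper value outside its range is refused whole. The fingers move at their own pace and stop on an object; the grip force is fixed at half the most. Time passes only in rows, so rows that repeat a pose let the fingers close. It gives the time, the measured TCP pose, the force, the opening and the grip force at its end, in the units of the state.
- sense(): the state, without advancing time (a new reading comes with each control period).
- read_camera(name): name is "side" or "top"; returns a dict with "color" (400x640x3 uint8, red, green, blue), "depth" (400x640 float32, m along the optical axis (not along the pixel's ray), 0 where there is no reading), "fx", "fy", "cx", "cy" (pixels), "R" (3x3) and "t" (3): a world point X has camera coordinates R X + t. Camera axes: x right, y down, z forward; pixel columns grow to the right and rows downward; lengths in m; the calibration is good to about 2 mm. A picture is of the moment at which its call begins.
- close_job(): hands the job in; it is judged then, once.
Trained networks look in the newest picture that a camera, given by its name, has taken for a name from the list of things; names that differ only in an ending like _2 or _b are one class to them, and where a whole thing is asked for, a point or a joint stands for the part that bears it (a point fixed in the world has none). Each returns a list of dicts, best first, with "p" (0 to 1); they miss things now and then, are a little off and sometimes report something else, mostly with a low value. They report only what shows in the picture. A call takes as long as a camera call. They do not tell look-alikes from the thing itself.
- spot_in(label, camera): "position" ([x, y, z] in m, in world coordinates, good to about 4 mm: the middle of the surface that is visible of it).
- cut_out(label, camera): "region" (400x640 bool, what is visible of it).
The state is a dict: "clock": time; "joints": joint angles; "dq": joint speeds; "effort": joint torques, N m; "tool_pos": TCP position; "tcp_rot": TCP orientation; "contact_force": force on the tool from outside, world axes, zero at the start; "torque": the same for the moment, N m; "finger_gap": finger opening in m; "gripper_force": force on a finger pad.
Only numpy, scipy, OpenCV 4.12 (cv2) and the standard library are available. Lean on these libraries where they do the work, as an engineer would, in place of code of your own. Each camera call takes 0.05 s, during which the arm holds its last target. There are 200 camera calls.

TASK

Take the white thermometer wand out of its holder, aim it straight down at the black spot on the instrument from a few centimetres above and keep it steady there for two seconds, then stand it back in its holder and let go. Only then take the red bar of the chamber's flap, swing the flap up until it stands upright at its balance point, without letting it go over the far side, and finish while still holding it there so that a colleague can trim it. Do not knock the other glassware and tools about.

Things in the scene. Friction and masses are not known exactly. Their poses are not given: they have to be found in the camera images.
- instrument: White fixed bench instrument. Plinth 240 mm (x) by 280 mm (y), top 50 mm above the bench; origin on the bench under its middle, own x to its rear, y to its left. Right half: heated chamber 85 x 100 mm, open top at 125 mm, under the flap. Rear left: white column, 170 mm high. Front right: orange panel, knobs up to 61 mm high.
- spot (a point): Centre of the matt black round spot, 36 mm across, on a yellow square, level on the plinth's top front left, 52 mm above the bench. Measuring spot for the thermometer.
- wand_center (a point): Centre of the thermometer wand, half-way up: a white plain round rod, 28 mm across, 150 mm long, about 0.12 kg, standing upright nose-down in its holder. Own z points from the nose to the tail. Blue band, best place to grip from above, from 19 to 49 mm above this centre.
- wand_nose (a point): Middle of the wand's black nose (its lower end, 75 mm below its centre); it looks along the wand's own -z.
- wand: The wand as a whole; origin at the nose, as wand_nose.
- holder: Grey fixed holder: an open square pocket 42 mm wide inside, 56 mm outside, rim 50 mm above the bench, on an 85 mm steel foot; origin on the bench under its middle, own axes along the pocket's sides.
- holder_in (a point): Middle of the pocket's floor, 7 mm above the bench, where the nose stands.
- flap (a joint): Angle of the chamber's flap: 0 lying shut (level), pi/2 upright, its balance point, up to 2.5 fallen over to the rear. About 0.22 kg, no spring or stay: it falls shut before pi/2 and falls open beyond it.
- flap_bar (a point): Middle of the flap's red round grip bar, 12 mm across, level, along the instrument's y, 138 mm from the hinge axis in the flap's plane. Flap shut: toward the instrument's front, 131 mm high. A window 41 mm by 84 mm between bar and plate lets a finger in on each side of the bar from above. The bar is fixed to the flap: it turns between fingers that keep pointing down.
- flap_hinge (a point): Middle of the flap's hinge axis (parallel to the instrument's y), 131 mm above the bench. Fixed to the instrument: own x to the instrument's rear, y to its left. With the flap upright the bar is 138 mm straight above this point.
- beaker: Empty glass beaker, 72 mm across, 90 mm tall, loose on the bench; a bystander; origin at the centre of its underside.
- reagent: Amber reagent bottle, 68 mm across, 125 mm tall, loose on the bench; a bystander; origin at the centre of its underside.
- flask: Clear jar with yellow cap, 72 mm across, 120 mm tall, loose on the bench; a bystander; origin at the centre of its underside.
- vial: Small clear vial with blue cap, 32 mm across, 40 mm tall, loose on top of the instrument's plinth, behind the black spot; a bystander; origin at the centre of its underside.
- dish: Shallow glass dish, 90 mm across, 16 mm tall, loose on the bench; a bystander; origin at the centre of its underside.
- driver: Screwdriver, 160 mm long, lying loose on the bench; a bystander; origin under its handle-to-blade middle.
Not all that is in view belongs to the job. Leave any brown or yellow look-alike of the wand alone.

How it is judged:
On the way, in this order (a step that is already met when the one before it is completed fails the run):
1. the held wand, nose down, points at the black spot from 15 to 90 mm, steady for a second, flap still shut (x of spot in the frame of wand_nose between -0.015 and 0.015 m and y of spot in the frame of wand_nose between -0.015 and 0.015 m and z of spot in the frame of wand_nose between -0.09 and -0.015 m and angle between wand_nose's own z axis and vertical below 0.25 rad and linear speed of wand below 0.03 m/s and contact force between the fingers and wand above 1 N and value of joint flap below 0.2 rad), for 1 s.
2. the wand stands back in its holder, let go, flap still shut (horizontal distance between wand_nose and holder_in below 0.015 m and z of wand_nose in the frame of holder_in below 0.012 m and angle between wand_nose's own z axis and vertical below 0.17 rad and contact force between the fingers and wand below 0.1 N and value of joint flap below 0.2 rad), for 0.3 s.
At the end, for the whole second after the job is handed in: The flap stands within 0.09 rad (5 degrees) of upright, at rest, with the fingers still in contact with it (over 0.5 N); the wand stands in its holder (nose within 15 mm of the pocket's middle and 12 mm of its floor, within 0.17 rad of upright), released (value of joint flap between 1.4808 and 1.6608 rad and velocity of joint flap between -0.1 and 0.1 rad/s and contact force between the fingers and flap above 0.5 N and horizontal distance between wand_nose and holder_in below 0.015 m and z of wand_nose in the frame of holder_in below 0.012 m and angle between wand_nose's own z axis and vertical below 0.17 rad and contact force between the fingers and wand below 0.1 N); the arm keeps its last pose, push and grip.
It fails at once if the flap went more than 0.4 rad past its balance point (value of joint flap above 1.97 rad).
It fails at once if a bystander was moved by more than 30 mm (distance of any of beaker, reagent, flask, vial, dish, driver from where it was at the start of the episode above 0.03 m).
It also fails if it takes over 72 s, if anything falls off the work surface, if the arm or the gripper's body presses on something with over 40 N, if the wrist force passes 120 N, or if a joint passes its speed limit or range.

## Working session

There is one attempt and no reset: what is moved stays moved. The work goes in short steps, Python scripts to look and compute and a tool call to move; the robot and the scene stay as the last step left them, time stands still between calls to the robot, and variables do not carry over. Pictures are saved under pics/ and viewed, at most 10 in all, crops included, and the job is handed in when it is done.

Besides the shell and the picture viewer there is one more tool, called after "Emit:" by a JSON object that holds its "method" and its "body", one argument or row to a line. carry_out: Moves the arm, as the interface text tells. Scaled input: -1 to 1 covers 0.1 m each way for a shift and pi/2 rad each way for a turn. Its arguments: {"type":"object","properties":{"commands":{"type":"array"}},"required":["commands"]}

```bash
mkdir -p pics; cat > h.py <<'E'
from rig import *
import numpy as np, cv2
def save(n,cam):
    c=read_camera(cam); cv2.imwrite(f'pics/{n}.png',c['color'][:,:,::-1]); return c
def pts(c,m):
    v,u=np.nonzero(m&(c['depth']>0)); d=c['depth'][v,u]
    P=np.c_[(u-c['cx'])/c['fx']*d,(v-c['cy'])/c['fy']*d,d]
    return (P-c['t'])@c['R']
def pix(c,X):
    p=c['R']@np.array(X)+c['t']; return [round(float(c['fx']*p[0]/p[2]+c['cx'])),round(float(c['fy']*p[1]/p[2]+c['cy']))]
E
python3 - <<'E'
from h import *
for cam in ['top','side']:
    c=save(cam+'0',cam); print(cam,np.round(-c['R'].T@c['t'],3))
    for l in ['wand','wand_center','wand_nose','holder','spot','instrument','flap_bar','flap_hinge','vial','beaker','reagent','flask','dish','driver']:
        try: print(l,[(np.round(d['position'],3).tolist(),pix(c,d['position']),round(d['p'],2)) for d in spot_in(l,cam)[:4]])
        except Exception as e: print(l,e)
print(sense())
E
```

```text
top [ 0.299 -0.016  1.444]
wand [([0.446, -0.2, 0.142], [381, 228], 0.66), ([0.377, -0.297, 0.126], [415, 252], 0.61), ([0.485, -0.314, 0.132], [420, 214], 0.53), ([0.396, -0.366, 0.126], [439, 245], 0.5)]
wand_center [([0.489, -0.313, 0.13], [419, 213], 0.75), ([0.392, -0.366, 0.126], [439, 246], 0.7), ([0.444, -0.198, 0.143], [381, 229], 0.69), ([0.477, -0.31, 0.003], [410, 222], 0.62)]
wand_nose [([0.379, -0.301, 0.131], [417, 251], 0.69), ([0.48, -0.308, 0.131], [418, 216], 0.62), ([0.611, -0.272, 0.12], [402, 173], 0.46), ([0.398, -0.366, 0.124], [439, 244], 0.45)]
holder [([0.481, -0.308, 0.0], [409, 221], 0.56)]
spot [([0.568, -0.007, 0.05], [313, 193], 0.72)]
instrument [([0.565, -0.01, 0.052], [314, 194], 0.66)]
flap_bar [([0.507, -0.454, 0.008], [455, 212], 0.69), ([0.6, -0.074, 0.134], [336, 176], 0.6)]
flap_hinge [([0.561, -0.013, 0.051], [315, 195], 0.86)]
vial [([0.579, 0.065, 0.088], [289, 187], 0.47)]
beaker [([0.486, 0.336, 0.042], [202, 222], 0.58)]
reagent [([0.622, -0.368, 0.084], [432, 171], 0.68)]
flask [([0.658, 0.337, 0.117], [197, 161], 0.97)]
dish [([0.485, 
[... 1451 characters left out ...]
clock': 1.5, 'joints': array([ 9.35876998e-01,  1.58401532e-01,  1.59700501e+00, -1.33522331e-06,
        1.38622240e+00, -2.10111761e-01]), 'dq': array([ 6.58952717e-05,  3.16814638e-03,  9.06969120e-04, -3.30880203e-04,
        2.27764119e-03,  8.45607131e-04]), 'effort': array([ 2.79614997e-04, -3.85569084e+01, -3.22360432e+01,  7.02152448e-02,
        3.06849566e-02, -1.33379507e-05]), 'tool_pos': array([0.23699367, 0.52385977, 0.21459777]), 'tcp_rot': array([-3.14155689e+00, -6.28538006e-06,  2.71678533e+00]), 'contact_force': array([ 0.27654857, -0.38734823, -0.59830061]), 'torque': array([-0.02115548,  0.00875381, -0.04024514]), 'gripper_force': 0.0, 'finger_gap': 0.09190626844038984}
```

```bash
python3 - <<'E'
import cv2
t=cv2.imread('pics/top0.png'); s=cv2.imread('pics/side0.png')
cv2.imwrite('pics/topc.png',cv2.resize(t[120:290,260:480],None,fx=3.5,fy=3.5,interpolation=2))
cv2.imwrite('pics/sidec.png',cv2.resize(s[150:350,290:490],None,fx=3,fy=3,interpolation=2))
E
```

```text
(no output)
```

View pics/top0.png

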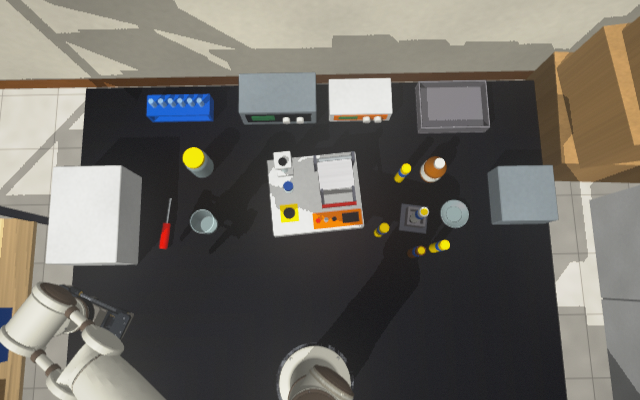

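View pics/topc.png

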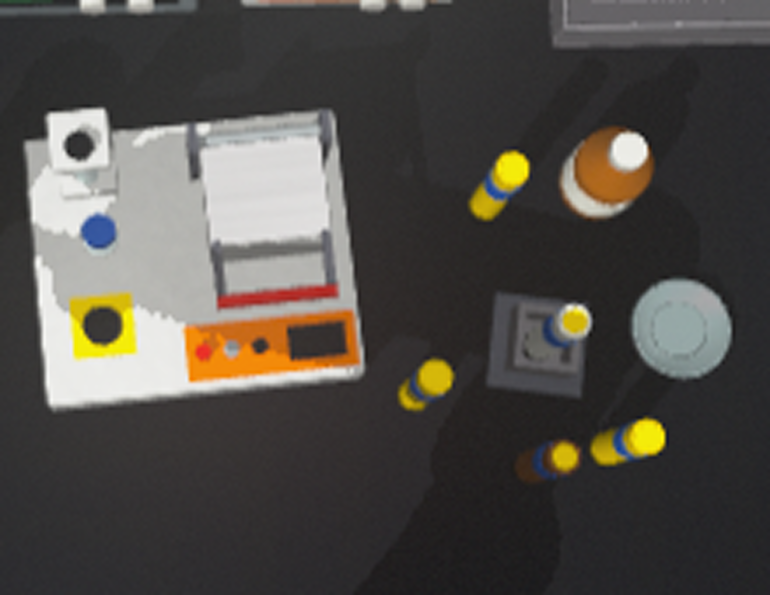

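View pics/sidec.png

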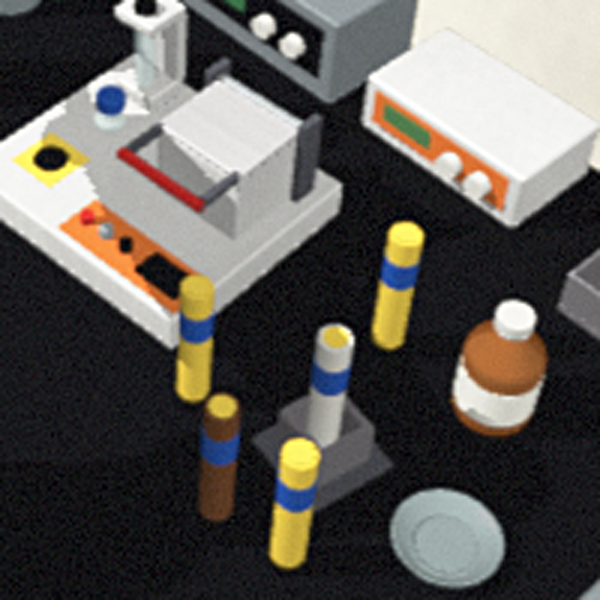

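The white wand in the grey holder is at top px (419,214), side px (400,276). The look-alikes are yellow rods at top (381,228), (402,173) and (439,245), and a brown one at (415,252). I choose the white one, which is the only one in the holder, and the side crop confirms it. Next I measure it precisely.

```bash
cat > m.py <<'E'
from h import *
def hsv(c): return cv2.cvtColor(c['color'],cv2.COLOR_RGB2HSV)
def near(c,m,lo,hi):
    v,u=np.nonzero(m&(c['depth']>0)); P=pts(c,m); k=np.all((P>lo)&(P<hi),1); return P[k]
def st(n,P):
    if len(P)<3: print(n,len(P)); return
    (cx,cy),(w,h),a=cv2.minAreaRect(P[:,:2].astype(np.float32))
    print(n,len(P),'mean',np.round(P.mean(0),4),'rect',round(cx,4),round(cy,4),'size',round(w,3),round(h,3),'ang',round(a,1),'z',np.round(np.percentile(P[:,2],[5,50,95]),3))
E
python3 - <<'E'
from m import *
for cam in ['top','side']:
    print(cam); c=read_camera(cam); H=hsv(c); h,s,v=[H[:,:,i].astype(int) for i in range(3)]
    A=np.ones(h.shape,bool)
    st('yellow',near(c,(h>20)&(h<35)&(s>150)&(v>120),[.4,0,.03],[.65,.2,.08]))
    st('spot',near(c,(v<60),[.46,.04,.045],[.56,.13,.075]))
    red=near(c,((h<6)|(h>174))&(s>150)&(v>80),[.45,-.2,.11],[.7,.05,.17]); st('redbar',red)
    st('wandtop',near(c,A,[.45,-.35,.148],[.52,-.27,.17]))
    st('band',near(c,(h>100)&(h<125)&(s>120),[.44,-.36,.08],[.53,-.27,.16]))
    st('wandshaft',near(c,A,[.44,-.36,.06],[.53,-.27,.17]))
    st('rim',near(c,A,[.42,-.37,.04],[.55,-.25,.056]))
    st('foot',near(c,A,[.40,-.38,.003],[.56,-.24,.02]))
    st('plinth',near(c,A,[.40,-.2,.044],[.75,.2,.056]))
    st('flap',near(c,(s<60)&(v>120),[.5,-.2,.122],[.75,.05,.15]))
    bl=near(c,(h>100)&(h<125)&(s>120),[.5,0,.07],[.65,.15,.12]); st('vial',bl)
E
```

```text
top
yellow 203 mean [0.5075 0.0683 0.051 ] rect 0.5082 0.0682 size 0.053 0.053 ang 4.5 z [0.046 0.051 0.056]
spot 62 mean [0.5083 0.0709 0.0516] rect 0.5071 0.0692 size 0.027 0.026 ang 25.5 z [0.047 0.052 0.056]
redbar 93 mean [ 0.5168 -0.0814  0.1353] rect 0.5169 -0.0802 size 0.008 0.096 ang 4.8 z [0.13  0.135 0.139]
wandtop 79 mean [ 0.4893 -0.3194  0.1572] rect 0.4889 -0.3197 size 0.027 0.025 ang 89.8 z [0.152 0.157 0.161]
band 16 mean [ 0.4839 -0.3103  0.1145] rect 0.4838 -0.3113 size 0.025 0.008 ang 34.5 z [0.104 0.115 0.123]
wandshaft 153 mean [ 0.4867 -0.3155  0.1333] rect 0.4884 -0.319 size 0.028 0.027 ang 89.8 z [0.07  0.152 0.161]
rim 151 mean [ 0.4873 -0.3147  0.0487] rect 0.4917 -0.3215 size 0.057 0.057 ang 82.9 z [0.041 0.049 0.054]
foot 517 mean [ 0.4791 -0.3085  0.0061] rect 0.4793 -0.31 size 0.139 0.159 ang 89.8 z [0.003 0.005 0.012]
plinth 4492 mean [0.5479 0.0044 0.0501] rect 0.5577 -0.0303 size 0.27 0.315 ang 5.0 z [0.046 0.05  0.054]
flap 1160 mean [ 0.6118 -0.0731  0.1348] rect 0.5925 -0.0716 size 0.142 0.12 ang 2.3 z [0.13  0.135 0.14 ]
vial 65 mean [0.5839 0.06
[... 560 characters left out ...]
-0.3264 size 0.013 0.028 ang 37.8 z [0.103 0.115 0.127]
wandshaft 374 mean [ 0.4803 -0.3258  0.1211] rect 0.4858 -0.3227 size 0.029 0.027 ang 13.4 z [0.068 0.126 0.16 ]
rim 263 mean [ 0.4833 -0.3278  0.0483] rect 0.4885 -0.3222 size 0.062 0.057 ang 84.6 z [0.041 0.049 0.053]
foot 366 mean [ 0.4787 -0.3323  0.0066] rect 0.48 -0.3099 size 0.139 0.159 ang 89.7 z [0.003 0.005 0.016]
plinth 3528 mean [ 0.5294 -0.0174  0.0501] rect 0.5684 -0.0123 size 0.245 0.283 ang 5.0 z [0.046 0.05  0.054]
flap 992 mean [ 0.6046 -0.0774  0.134 ] rect 0.5885 -0.0719 size 0.14 0.114 ang 4.4 z [0.126 0.135 0.138]
vial 65 mean [0.579  0.064  0.0876] rect 0.5815 0.0667 size 0.034 0.021 ang 49.7 z [0.079 0.089 0.093]
```

Emit:
{"method": "carry_out", "body": {
  "commands": [
    [91,0.28,-1,0.1,-0.225],
    [91,0.28,-1,0.1,-0.225],
    [91,0.28,-1,0.1,-0.225]
  ]
}}

```text
clock: 1.98
tool_pos: [0.2658, 0.4224, 0.225]
tcp_rot: [3.141, 0.0, 2.36]
contact_force: [-0.2, 0.9, -0.1]
finger_gap: 0.0909
gripper_force: 0.0
```

Emit:
{"method": "carry_out", "body": {
  "commands": [
    [91,0.28,-1,0,-0.225],
    [91,0.28,-1,0,-0.225],
    [91,0.28,-1,0,-0.225]
  ]
}}

```text
clock: 2.35
tool_pos: [0.2936, 0.3231, 0.2248]
tcp_rot: [3.141, -0.0, 2.008]
contact_force: [-0.2, 0.7, 0.5]
finger_gap: 0.0907
gripper_force: 0.0
```

Emit:
{"method": "carry_out", "body": {
  "commands": [
    [91,0.28,-1,0,-0.225],
    [91,0.28,-1,0,-0.225],
    [91,0.28,-1,0,-0.225]
  ]
}}

```text
clock: 2.72
tool_pos: [0.3218, 0.2236, 0.2249]
tcp_rot: [3.141, -0.001, 1.656]
contact_force: [0.3, 0.5, -0.4]
finger_gap: 0.0908
gripper_force: 0.0
```

Emit:
{"method": "carry_out", "body": {
  "commands": [
    [91,0.28,-1,0,0],
    [91,0.28,-1,0,0],
    [91,0.28,-1,0,0]
  ]
}}

```text
clock: 3.1
tool_pos: [0.3499, 0.1238, 0.2249]
tcp_rot: [3.141, -0.001, 1.657]
contact_force: [-0.2, 0.9, -0.2]
finger_gap: 0.0914
gripper_force: 0.0
```

Emit:
{"method": "carry_out", "body": {
  "commands": [
    [91,0.28,-1,0,0],
    [91,0.28,-1,0,0],
    [91,0.28,-1,0,0]
  ]
}}

```text
clock: 3.48
tool_pos: [0.3779, 0.024, 0.2247]
tcp_rot: [3.141, -0.001, 1.657]
contact_force: [-0.4, 0.4, -0.2]
finger_gap: 0.0908
gripper_force: 0.0
```

Emit:
{"method": "carry_out", "body": {
  "commands": [
    [91,0.28,-1,0,0],
    [91,0.28,-1,0,0],
    [91,0.28,-1,0,0]
  ]
}}

```text
clock: 3.85
tool_pos: [0.406, -0.0756, 0.2245]
tcp_rot: [-3.141, -0.001, 1.657]
contact_force: [-0.4, 0.4, 0.2]
finger_gap: 0.091
gripper_force: 0.0
```

Emit:
{"method": "carry_out", "body": {
  "commands": [
    [91,0.28,-1,0,0],
    [91,0.28,-1,0,0],
    [91,0.28,-1,0,0]
  ]
}}

```text
clock: 4.22
tool_pos: [0.434, -0.1753, 0.2244]
tcp_rot: [-3.141, -0.001, 1.657]
contact_force: [-0.3, -0.2, 0.3]
finger_gap: 0.0907
gripper_force: 0.0
```

Emit:
{"method": "carry_out", "body": {
  "commands": [
    [91,0.28,-1,0,0],
    [91,0.28,-1,0,0],
    [91,0.28,-1,0,0],
    [91,0.28,-1,0,0]
  ]
}}

```text
clock: 4.72
tool_pos: [0.4615, -0.2733, 0.2245]
tcp_rot: [-3.141, -0.002, 1.659]
contact_force: [-0.3, -0.1, 0.4]
finger_gap: 0.091
gripper_force: 0.0
```

Emit:
{"method": "carry_out", "body": {
  "commands": [
    [91,0.265,-0.455,0,0],
    [91,0.265,-0.455,0,0],
    [91,0.265,-0.455,0,0],
    [91,0.265,-0.455,-0.5,0],
    [91,0.265,-0.455,-0.5,0],
    [91,0.265,-0.455,-0.5,0],
    [91,0.265,-0.455,-0.5,0]
  ]
}}

```text
clock: 5.6
tool_pos: [0.4884, -0.3222, 0.1771]
tcp_rot: [3.139, 0.003, 1.657]
contact_force: [-0.3, 0.1, 0.2]
finger_gap: 0.0909
gripper_force: 0.0
```

```bash
python3 - <<'E'
from h import *
a=save('a','top')['color'];b=save('b','side')['color']
i=[cv2.resize(x,None,fx=4,fy=4,interpolation=2) for x in (a[165:265,370:465],b[220:320,350:445])]
cv2.imwrite('pics/ab.png',np.hstack(i)[:,:,::-1]); print(sense()['tool_pos'])
E
```

```text
[ 0.48815494 -0.32217296  0.17639786]
```

View pics/ab.png

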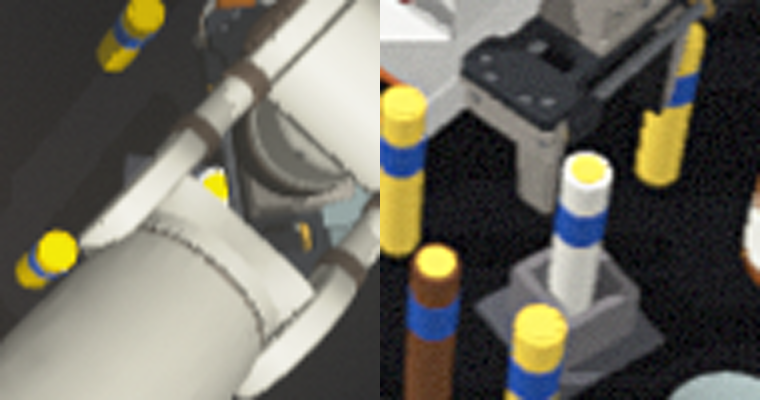

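The side view shows the fingers straddling the white tail: near finger tip at px (390,271), far finger near (418,247), wand between at (402,262). Now I descend and grip.

Emit:
{"method": "carry_out", "body": {
  "commands": [
    [91,0,0,-0.4,0],
    [91,0,0,-0.77,0],
    [91,0,0,-0.77,0],
    [91,0,0,-0.77,0],
    [0,0,0,-0.77,0],
    [0,0,0,-0.77,0],
    [0,0,0,-0.77,0],
    [0,0,0,-0.77,0],
    [0,0,0,-0.77,0],
    [0,0,0,-0.77,0],
    [0,0,0,-0.77,0],
    [0,0,0,-0.77,0]
  ]
}}

```text
clock: 7.2
tool_pos: [0.4875, -0.3216, 0.0976]
tcp_rot: [-3.142, -0.0, 1.657]
contact_force: [0.2, 0.1, -0.5]
finger_gap: 0.0279
gripper_force: 30.0
```

Emit:
{"method": "carry_out", "body": {
  "commands": [
    [0,0,0,0.3,0],
    [0,0,0,0.6,0],
    [0,0,0,1,0],
    [0,0,0,1,0]
  ]
}}

```text
clock: 7.7
tool_pos: [0.4891, -0.3232, 0.2013]
tcp_rot: [3.137, 0.006, 1.657]
contact_force: [0.7, 0.3, -0.5]
finger_gap: 0.0273
gripper_force: 30.0
```

Emit:
{"method": "carry_out", "body": {
  "commands": [
    [0,0,0,0.4,0],
    [0,0,0,0.8,0],
    [0,0,0,0.8,0]
  ]
}}

```text
clock: 8.07
tool_pos: [0.4885, -0.3226, 0.2796]
tcp_rot: [3.139, 0.004, 1.657]
contact_force: [0.7, -0.2, -1.3]
finger_gap: 0.0278
gripper_force: 30.0
```

Emit:
{"method": "carry_out", "body": {
  "commands": [
    [0,0.05,0.3,0,0],
    [0,0.05,0.7,0,0],
    [0,0.05,1,0,0]
  ]
}}

```text
clock: 8.45
tool_pos: [0.4914, -0.2195, 0.274]
tcp_rot: [-3.138, -0.004, 1.657]
contact_force: [0.0, -0.5, -1.4]
finger_gap: 0.0275
gripper_force: 30.0
```

Emit:
{"method": "carry_out", "body": {
  "commands": [
    [0,0.05,0.4,0,0],
    [0,0.05,0.8,0,0],
    [0,0.05,1,0,0]
  ]
}}

```text
clock: 8.82
tool_pos: [0.4964, -0.1196, 0.2748]
tcp_rot: [-3.138, -0.002, 1.658]
contact_force: [0.8, 0.4, -0.8]
finger_gap: 0.028
gripper_force: 30.0
```

Emit:
{"method": "carry_out", "body": {
  "commands": [
    [0,0.05,0.4,0,0],
    [0,0.05,0.8,0,0],
    [0,0.05,1,0,0]
  ]
}}

```text
clock: 9.2
tool_pos: [0.5019, -0.0203, 0.2758]
tcp_rot: [-3.139, -0.001, 1.658]
contact_force: [0.4, -0.6, -1.4]
finger_gap: 0.0275
gripper_force: 30.0
```

Emit:
{"method": "carry_out", "body": {
  "commands": [
    [0,0.045,0.4,0,0],
    [0,0.045,0.7,0,0],
    [0,0.045,0.9,0,0],
    [0,0.045,0.9,0,0],
    [0,0.045,0.9,0,0]
  ]
}}

```text
clock: 9.82
tool_pos: [0.5068, 0.0675, 0.2767]
tcp_rot: [-3.14, 0.0, 1.656]
contact_force: [0.1, -0.0, -0.8]
finger_gap: 0.0278
gripper_force: 30.0
```

```bash
python3 - <<'E'
from m import *
print(sense()['tool_pos'],sense()['finger_gap'])
c=save('c','side'); x=c['color']
cv2.imwrite('pics/c2.png',cv2.resize(x[130:260,280:440],None,fx=4,fy=4,interpolation=2)[:,:,::-1])
st('shaft',near(c,np.ones(c['depth'].shape,bool),[.45,.02,.15],[.55,.12,.235]))
P=near(c,np.ones(c['depth'].shape,bool),[.45,.02,.15],[.55,.12,.235])
for z in (.18,.2,.22): st(z,P[abs(P[:,2]-z)<.008])
E
```

```text
[0.50682768 0.06745163 0.27669047] 0.027791868264204076
shaft 143 mean [0.5004 0.0592 0.2106] rect 0.5022 0.0604 size 0.018 0.028 ang 63.7 z [0.189 0.21  0.233]
0.18 7 mean [0.5014 0.0607 0.1868] rect 0.5017 0.062 size 0.008 0.028 ang 48.3 z [0.186 0.187 0.188]
0.2 48 mean [0.4998 0.0592 0.2005] rect 0.5003 0.0589 size 0.013 0.028 ang 54.3 z [0.193 0.2   0.208]
0.22 43 mean [0.5002 0.0596 0.2206] rect 0.5006 0.0598 size 0.011 0.025 ang 54.8 z [0.213 0.221 0.226]
```

View pics/c2.png

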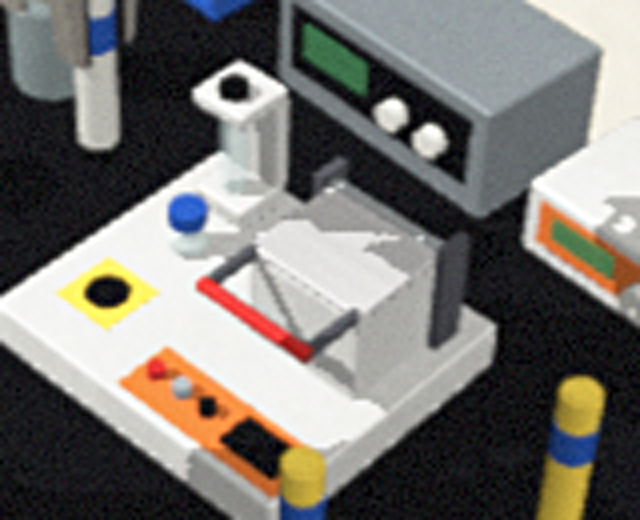

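The wand (tip at px ~(304,167)) hangs vertical over the spot (px ~(307,203)). Now I lower it to about 44 mm above the spot and hold.

Emit:
{"method": "carry_out", "body": {
  "commands": [
    [0,0,0.01,-0.3,0],
    [0,0,0.01,-0.6,0],
    [0,0,0.01,-0.9,0],
    [0,0,0.01,-0.9,0],
    [0,0,0.01,-0.9,0],
    [0,0,0.01,-0.9,0],
    [0,0,0.01,-0.9,0],
    [0,0,0.01,-0.9,0],
    [0,0,0.01,-0.9,0],
    [0,0,0.01,-0.9,0],
    [0,0,0.01,-0.9,0],
    [0,0,0.01,-0.9,0],
    [0,0,0.01,-0.9,0],
    [0,0,0.01,-0.9,0],
    [0,0,0.01,-0.9,0],
    [0,0,0.01,-0.9,0],
    [0,0,0.01,-0.9,0],
    [0,0,0.01,-0.9,0],
    [0,0,0.01,-0.9,0],
    [0,0,0.01,-0.9,0]
  ]
}}

```text
clock: 12.38
tool_pos: [0.507, 0.0694, 0.1876]
tcp_rot: [3.142, 0.0, 1.656]
contact_force: [0.0, 0.4, -0.5]
finger_gap: 0.0277
gripper_force: 30.0
```

Emit:
{"method": "carry_out", "body": {
  "commands": [
    [0,0,0,0,0],
    [0,0,0,0,0],
    [0,0,0,0,0],
    [0,0,0,0,0],
    [0,0,0,0,0],
    [0,0,0,0,0],
    [0,0,0,0,0],
    [0,0,0,0,0]
  ]
}}

```text
clock: 13.38
tool_pos: [0.507, 0.0694, 0.1876]
tcp_rot: [-3.142, -0.0, 1.657]
contact_force: [0.7, 0.1, -1.9]
finger_gap: 0.0276
gripper_force: 30.0
```

```bash
python3 - <<'E'
from m import *
print(sense()['tool_pos'])
c=save('d','side'); x=c['color']
cv2.imwrite('pics/d2.png',cv2.resize(x[130:260,280:440],None,fx=4,fy=4,interpolation=2)[:,:,::-1])
P=near(c,np.ones(c['depth'].shape,bool),[.45,.02,.09],[.55,.12,.15])
for z in (.1,.12,.14): st(z,P[abs(P[:,2]-z)<.008])
print(P[:,2].min())
E
```

```text
[0.50699128 0.06936983 0.18758575]
0.1 28 mean [0.5    0.061  0.1026] rect 0.4983 0.0621 size 0.013 0.026 ang 44.2 z [0.098 0.103 0.107]
0.12 43 mean [0.4999 0.0621 0.1189] rect 0.5007 0.0629 size 0.018 0.026 ang 49.9 z [0.112 0.119 0.125]
0.14 42 mean [0.5007 0.062  0.1397] rect 0.5027 0.0619 size 0.016 0.026 ang 62.1 z [0.133 0.14  0.146]
0.09381809759815338
```

View pics/d2.png

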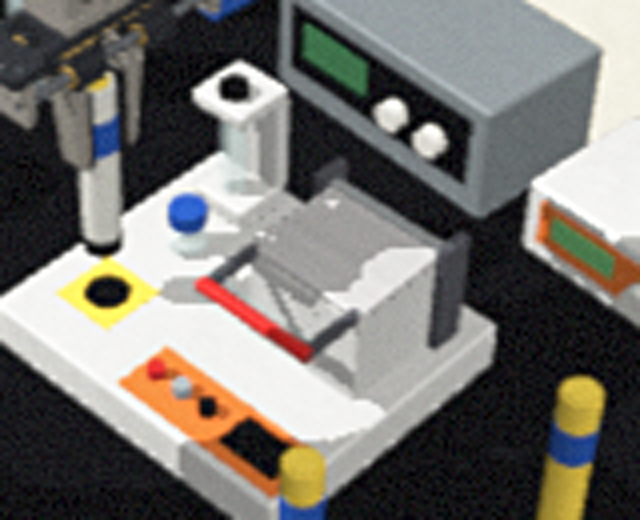

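The black nose at px ~(305,191) hangs over the spot at px ~(307,203), steady for over 2 s. Now I return it to the holder.

Emit:
{"method": "carry_out", "body": {
  "commands": [
    [0,0,0,0.3,0],
    [0,0,0,0.6,0],
    [0,0,0,0.9,0],
    [0,0,0,0.9,0],
    [0,0,0,0.9,0]
  ]
}}

```text
clock: 14.05
tool_pos: [0.5064, 0.0694, 0.2761]
tcp_rot: [-3.14, -0.0, 1.656]
contact_force: [-0.1, 0.6, -1.1]
finger_gap: 0.0277
gripper_force: 30.0
```

Emit:
{"method": "carry_out", "body": {
  "commands": [
    [0,-0.05,-0.3,0,0],
    [0,-0.05,-0.7,0,0],
    [0,-0.05,-1,0,0]
  ]
}}

```text
clock: 14.42
tool_pos: [0.5009, -0.0316, 0.2754]
tcp_rot: [-3.138, -0.001, 1.656]
contact_force: [-0.2, 0.6, -0.8]
finger_gap: 0.0277
gripper_force: 30.0
```

Emit:
{"method": "carry_out", "body": {
  "commands": [
    [0,-0.05,-0.4,0,0],
    [0,-0.05,-0.8,0,0],
    [0,-0.05,-1,0,0]
  ]
}}

```text
clock: 14.8
tool_pos: [0.4961, -0.1318, 0.2757]
tcp_rot: [-3.139, -0.002, 1.655]
contact_force: [0.0, -0.3, -0.6]
finger_gap: 0.0278
gripper_force: 30.0
```

Emit:
{"method": "carry_out", "body": {
  "commands": [
    [0,-0.05,-0.4,0,0],
    [0,-0.05,-0.8,0,0],
    [0,-0.05,-1,0,0]
  ]
}}

```text
clock: 15.18
tool_pos: [0.4917, -0.2314, 0.2764]
tcp_rot: [-3.14, -0.002, 1.656]
contact_force: [0.3, -0.5, -2.1]
finger_gap: 0.0277
gripper_force: 30.0
```

Emit:
{"method": "carry_out", "body": {
  "commands": [
    [0,-0.035,-0.4,0,0],
    [0,-0.035,-0.7,0,0],
    [0,-0.035,-0.915,0,0],
    [0,-0.035,-0.915,0,0],
    [0,-0.035,-0.915,0,0],
    [0,-0.035,-0.915,-0.4,0],
    [0,-0.035,-0.915,-0.8,0],
    [0,-0.035,-0.915,-0.8,0],
    [0,-0.035,-0.915,-0.8,0]
  ]
}}

```text
clock: 16.3
tool_pos: [0.4894, -0.3221, 0.1996]
tcp_rot: [3.14, 0.002, 1.657]
contact_force: [0.4, -0.5, -0.1]
finger_gap: 0.0273
gripper_force: 30.0
```

```bash
python3 - <<'E'
from m import *
print(sense()['tool_pos'],sense()['contact_force'])
c=save('e','side')
A=np.ones(c['depth'].shape,bool)
P=near(c,A,[.43,-.38,.06],[.55,-.26,.2])
st('rim',near(c,A,[.42,-.39,.04],[.55,-.25,.056]))
for z in (.11,.13,.15,.17): st(z,P[abs(P[:,2]-z)<.008])
print(P[:,2].min())
E
```

```text
[ 0.48936601 -0.32211933  0.19958052] [ 0.36812199 -0.46495848 -0.05856941]
rim 274 mean [ 0.4885 -0.3238  0.0482] rect 0.4887 -0.3224 size 0.06 0.059 ang 83.6 z [0.041 0.049 0.053]
0.11 30 mean [ 0.481  -0.3282  0.1127] rect 0.4825 -0.3276 size 0.014 0.029 ang 44.1 z [0.108 0.113 0.116]
0.13 56 mean [ 0.4809 -0.3276  0.1297] rect 0.4819 -0.3257 size 0.014 0.028 ang 29.0 z [0.123 0.13  0.137]
0.15 46 mean [ 0.4805 -0.328   0.1498] rect 0.4816 -0.3283 size 0.011 0.026 ang 41.7 z [0.143 0.15  0.156]
0.17 53 mean [ 0.4802 -0.3276  0.1697] rect 0.482 -0.3253 size 0.015 0.028 ang 30.4 z [0.163 0.17  0.177]
0.1064392825381437
```

Emit:
{"method": "carry_out", "body": {
  "commands": [
    [0,0,0,-0.3,0],
    [0,0,0,-0.6,0],
    [0,0,0,-0.85,0],
    [0,0,0,-0.99,0],
    [0,0,0,-0.99,0],
    [0,0,0,-0.99,0],
    [0,0,0,-0.99,0],
    [0,0,0,-0.99,0]
  ]
}}

```text
clock: 17.35
tool_pos: [0.4888, -0.3224, 0.0993]
tcp_rot: [3.141, 0.001, 1.657]
contact_force: [0.2, -0.2, -0.1]
finger_gap: 0.0277
gripper_force: 30.0
```

Emit:
{"method": "carry_out", "body": {
  "commands": [
    [60,0,0,0,0],
    [60,0,0,0,0],
    [60,0,0,0,0],
    [70,0,0,0,0],
    [70,0,0,0,0],
    [70,0,0,0,0]
  ]
}}

```text
clock: 18.1
tool_pos: [0.4885, -0.3221, 0.0986]
tcp_rot: [3.142, 0.0, 1.657]
contact_force: [-0.1, -0.1, -0.1]
finger_gap: 0.0699
gripper_force: 0.0
```

Emit:
{"method": "carry_out", "body": {
  "commands": [
    [70,0,0,0.2,0],
    [70,0,0,0.5,0],
    [70,0,0,1,0],
    [70,0,0,1,0],
    [70,0,0,1,0]
  ]
}}

```text
clock: 18.73
tool_pos: [0.4885, -0.3221, 0.1991]
tcp_rot: [3.141, 0.001, 1.656]
contact_force: [-0.9, 0.4, 0.5]
finger_gap: 0.0698
gripper_force: 0.0
```

```bash
python3 - <<'E'
from m import *
print(sense()['tool_pos'],sense()['contact_force'])
c=save('f','side')
A=np.ones(c['depth'].shape,bool)
P=near(c,A,[.43,-.38,.06],[.55,-.26,.165])
for z in (.08,.1,.12,.14): st(z,P[abs(P[:,2]-z)<.008])
st('top',P[P[:,2]>.152])
E
```

```text
[ 0.48850352 -0.32214607  0.19913481] [-0.91801018  0.37137864  0.5192455 ]
0.08 45 mean [ 0.48   -0.3274  0.0803] rect 0.481 -0.3259 size 0.014 0.027 ang 30.1 z [0.073 0.08  0.087]
0.1 44 mean [ 0.4793 -0.3284  0.0999] rect 0.4809 -0.3286 size 0.011 0.026 ang 41.4 z [0.093 0.1   0.106]
0.12 50 mean [ 0.4795 -0.3285  0.1203] rect 0.4814 -0.3278 size 0.017 0.029 ang 43.0 z [0.114 0.121 0.126]
0.14 51 mean [ 0.4795 -0.3281  0.1404] rect 0.4805 -0.3263 size 0.012 0.027 ang 31.3 z [0.133 0.14  0.147]
top 90 mean [ 0.487  -0.3235  0.1573] rect 0.4876 -0.3221 size 0.029 0.027 ang 66.2 z [0.153 0.158 0.161]
```

The wand stands upright in its holder. Now the red bar.

Emit:
{"method": "carry_out", "body": {
  "commands": [
    [40,0.1,0.3,0,0],
    [36,0.1,0.7,0,0],
    [36,0.1,1,0,0]
  ]
}}

```text
clock: 19.15
tool_pos: [0.4976, -0.2201, 0.1968]
tcp_rot: [-3.139, -0.003, 1.657]
contact_force: [0.2, -0.6, 0.4]
finger_gap: 0.0424
gripper_force: 0.0
```

Emit:
{"method": "carry_out", "body": {
  "commands": [
    [36,0.1,0.4,0,0],
    [36,0.1,0.8,0,0],
    [36,0.1,1,0,0]
  ]
}}

```text
clock: 19.52
tool_pos: [0.5076, -0.1201, 0.1972]
tcp_rot: [-3.139, -0.002, 1.658]
contact_force: [0.8, 0.4, 0.3]
finger_gap: 0.0362
gripper_force: 0.0
```

Emit:
{"method": "carry_out", "body": {
  "commands": [
    [36,0.075,0.3,0,0],
    [36,0.075,0.41,0,0],
    [36,0.075,0.41,0,0],
    [36,0.075,0.41,0,0],
    [36,0.075,0.41,-0.3,0],
    [36,0.075,0.41,-0.3,0],
    [36,0.075,0.41,-0.3,0]
  ]
}}

```text
clock: 20.4
tool_pos: [0.5163, -0.0818, 0.1694]
tcp_rot: [3.141, 0.0, 1.656]
contact_force: [-0.3, -0.6, 1.0]
finger_gap: 0.0363
gripper_force: 0.0
```

```bash
python3 - <<'E'
from m import *
print(sense()['tool_pos'],sense()['finger_gap'])
a=save('g','top'); b=save('g1','side')
i=[cv2.resize(x,None,fx=4,fy=4,interpolation=2) for x in (a['color'][140:240,290:380],b['color'][150:250,320:410])]
cv2.imwrite('pics/g2.png',np.hstack(i)[:,:,::-1])
for c in (a,b):
    H=hsv(c); h,s,v=[H[:,:,i].astype(int) for i in range(3)]
    st('red',near(c,((h<6)|(h>174))&(s>150)&(v>60),[.45,-.2,.11],[.7,.05,.16]))
E
```

```text
[ 0.51626148 -0.08179652  0.16935527] 0.03633288039283479
red 25 mean [ 0.5134 -0.0436  0.1356] rect 0.5132 -0.0441 size 0.007 0.024 ang 9.5 z [0.131 0.135 0.14 ]
red 99 mean [ 0.5131 -0.0857  0.1345] rect 0.5139 -0.0827 size 0.012 0.102 ang 3.5 z [0.13  0.135 0.139]
```

View pics/g2.png

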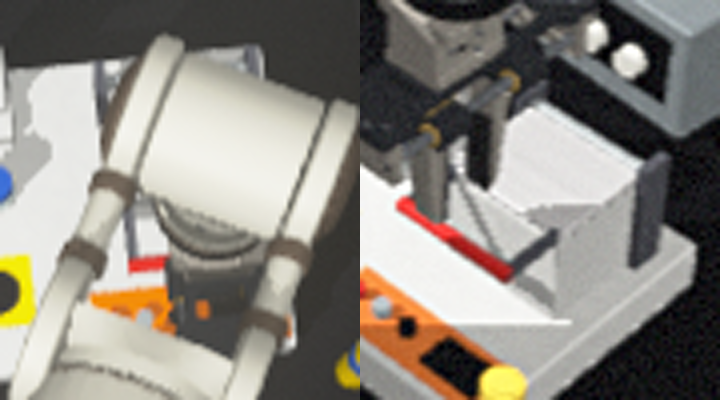

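The side view shows the fingers at px ~(338,204) and (352,197), front and rear of the red bar, with the rear one over the window. Descending and gripping.

Emit:
{"method": "carry_out", "body": {
  "commands": [
    [36,0,0,-0.2,0],
    [36,0,0,-0.4,0],
    [36,0,0,-0.57,0],
    [36,0,0,-0.57,0],
    [36,0,0,-0.57,0]
  ]
}}

```text
clock: 21.12
tool_pos: [0.5166, -0.0814, 0.1125]
tcp_rot: [3.14, 0.001, 1.657]
contact_force: [0.3, 0.3, 0.2]
finger_gap: 0.036
gripper_force: 0.0
```

Emit:
{"method": "carry_out", "body": {
  "commands": [
    [0,0,0,0,0],
    [0,0,0,0,0],
    [0,0,0,0,0],
    [0,0,0,0,0],
    [0,0,0,0,0],
    [0,0,0,0,0]
  ]
}}

```text
clock: 21.88
tool_pos: [0.5166, -0.0812, 0.112]
tcp_rot: [3.14, 0.0, 1.656]
contact_force: [3.4, 1.6, 1.5]
finger_gap: 0.0114
gripper_force: 30.0
```

Emit:
{"method": "carry_out", "body": {
  "commands": [
    [0,0.005,0,0.12,0],
    [0,0.021,0.002,0.24,0],
    [0,0.047,0.004,0.357,0],
    [0,0.083,0.007,0.472,0],
    [0,0.129,0.011,0.583,0],
    [0,0.184,0.016,0.69,0],
    [0,0.249,0.022,0.792,0],
    [0,0.322,0.028,0.887,0],
    [0,0.403,0.035,0.976,0],
    [0,0.403,0.035,0.976,0],
    [0,0.403,0.035,0.976,0]
  ]
}}

```text
clock: 23.25
tool_pos: [0.5557, -0.0778, 0.2095]
tcp_rot: [-3.14, 0.0, 1.657]
contact_force: [-4.2, -2.5, 2.6]
finger_gap: 0.0108
gripper_force: 30.0
```

```bash
cat > ang.py <<'E'
from m import *
print(sense()['tool_pos'],sense()['contact_force'],sense()['torque'],sense()['finger_gap'])
for cam in ('side','top'):
    c=save('k'+cam,cam); H=hsv(c); h,s,v=[H[:,:,i].astype(int) for i in range(3)]
    st('red',near(c,((h<6)|(h>174))&(s>150)&(v>50),[.45,-.2,.11],[.75,.05,.32]))
E
python3 ang.py
```

```text
[ 0.55566409 -0.07782905  0.2095263 ] [-4.172344   -2.451327    2.59512209] [-0.40439107  1.04298908  0.01626229] 0.010827091398793405
red 76 mean [ 0.5527 -0.0967  0.2314] rect 0.5439 -0.0971 size 0.089 0.065 ang 49.5 z [0.225 0.231 0.235]
red 31 mean [ 0.5525 -0.0393  0.2326] rect 0.5526 -0.039 size 0.009 0.02 ang 5.4 z [0.229 0.233 0.236]
```

Emit:
{"method": "carry_out", "body": {
  "commands": [
    [0,0.088,0.008,0.081,0],
    [0,0.184,0.016,0.155,0],
    [0,0.285,0.025,0.219,0],
    [0,0.391,0.034,0.275,0],
    [0,0.502,0.044,0.321,0],
    [0,0.616,0.054,0.357,0],
    [0,0.733,0.064,0.383,0],
    [0,0.852,0.075,0.399,0],
    [0,0.972,0.085,0.404,0],
    [0,0.972,0.085,0.404,0],
    [0,0.972,0.085,0.404,0],
    [0,0.972,0.085,0.404,0]
  ]
}}

```text
clock: 24.85
tool_pos: [0.6534, -0.0694, 0.2499]
tcp_rot: [3.141, 0.001, 1.656]
contact_force: [-0.2, -2.8, 2.0]
finger_gap: 0.0107
gripper_force: 30.0
```

```bash
cat >> ang.py <<'E'
    A=np.ones(h.shape,bool)
    P=near(c,(s<70)&(v>90),[.6,-.14,.14],[.72,0,.225])
    if len(P)>20:
        q=(P-[.6535,-.069,0])@np.array([.9962,.0872,0])
        k=abs(q-np.median(q))<.02; print(len(P),'plane offs/slope',np.polyfit(P[k,2]-.131,q[k],1))
x=read_camera('side')['color']; cv2.imwrite('pics/k2.png',cv2.resize(x[90:260,300:470],None,fx=3.5,fy=3.5,interpolation=2)[:,:,::-1])
E
python3 ang.py
```

```text
[ 0.65337889 -0.06939652  0.24992084] [-0.18524741 -2.78971263  1.95815478] [-0.56609262  0.21238035 -0.00166629] 0.010738654383514304
red 72 mean [ 0.6509 -0.092   0.2719] rect 0.6517 -0.0807 size 0.013 0.082 ang 4.4 z [0.267 0.272 0.276]
747 plane offs/slope [ 0.00594394 -0.00388968]
red 36 mean [ 0.65   -0.0309  0.2728] rect 0.6504 -0.0307 size 0.01 0.021 ang 11.6 z [0.267 0.273 0.277]
83 plane offs/slope [ 0.03001721 -0.00272299]
```

View pics/k2.png

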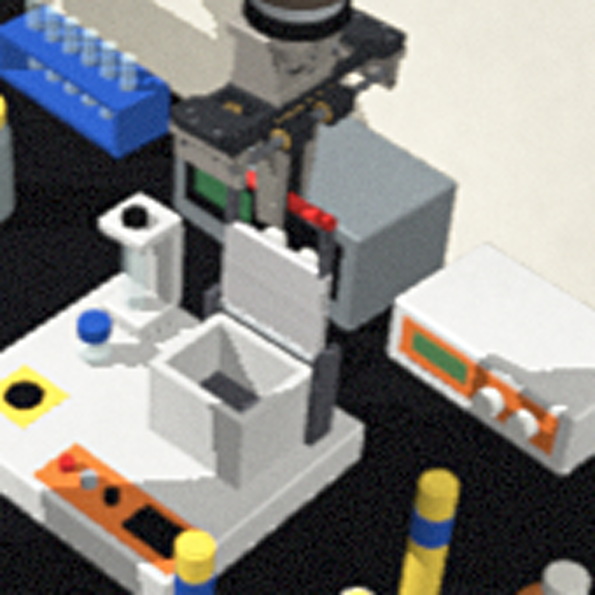

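The flap stands upright, with the red bar at side px ~(383,148) still gripped. The plate's slope is about 0.006 rad from vertical. Handing in.

```bash
python3 -c "
from rig import *
print(close_job())"
```

```text
the job is handed in; nothing more can be done
None
```

I aimed the white wand at the black spot from about 44 mm for over two seconds and stood it back upright in its holder. Then I swung the flap up, to within about 0.01 rad of upright by camera, and handed the job in with the red bar still gripped; no verdict came back.

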